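# Click the well-pump timer dial round to its peg and start the pump

### The job

Set the well-pump timer, working gently: with a fingertip on its big knurled dial, turn the dial until it clicks in with the white pointer line facing the one tall peg. Only then press the round start button beside the dial all the way in, and let go of it. Use the fingertips only - pinch, lift or carry nothing - and leave the other things standing where they are.

Things in the scene. Friction and masses are not known exactly. Their poses are not given: they have to be found in the camera images.
- timer: Pump timer: flat grey box fixed to the plinth, 170 (its x) x 280 (its y) x 60 mm high, panel on top. Origin at the centre of its underside, z up. On the panel stand the dial (axis 12 mm towards -x and 50 mm towards -y from the box centre), the start button (12 mm towards -x, 95 mm towards +y) and, around the dial's +x side, seven steel studs.
- dial_top (a point): Centre of the dial's flat top face, on its upright axis, 84 mm above the plinth (24 mm above the panel); it stays put when the dial turns. The dial is a black disc, diameter 104 mm over the 36 upright ribs (2 mm proud) of its knurled rim, too wide to pinch. The gap beneath it is 2 mm.
- dial_mark (a point): Point that turns with the dial: where the pointer line, produced beyond the rim, meets the circle of the studs, 66 mm from the dial axis and 72 mm above the plinth. The pointer itself is a flat white line on the dial's top.
- dial (a joint): Angle of the dial, rad, positive anticlockwise seen from above; at 0 (the start) the pointer faces the box's +x. Clicks every 30 degrees (0.524 rad) at 0, +-0.524, +-1.047, +-1.571; end stops at +-1.75. Moving out of a click takes about 0.07 N m (1.3 N at the rim); past half-way (0.262 rad) the spring pulls it into the next one.
- tall_peg: The tall peg: steel pin, diameter 16 mm, 28 mm tall, fixed on the panel 66 mm from the dial axis, at one of the four clicks +-0.524 or +-1.047 rad. Origin at the centre of its foot. The other six clicks have small steel studs, diameter 8 mm, only 5 mm tall.
- start (a joint): Travel of the start button, m: 0 out, 0.006 fully in; a spring pushes it out again, full travel takes about 5 N.
- start_top (a point): Centre of the top of the start button: black cap, diameter 36 mm, top 82 mm above the plinth when out, in a grey collar 52 mm in diameter and 12 mm high.
- grindstone: Heavy black grinding stone, slab 340 x 180 mm with a stone roller 240 mm long across it, 137 mm high in all, fixed. Origin at the centre of its underside. Bystander.
- katori: Small steel bowl, diameter 90 mm, 36 mm high, loose, next to the button's end of the box. Origin at the centre of its underside. Bystander.
- bottle: Glass bottle with cap, diameter 68 mm, 200 mm tall, loose, standing. Origin at the centre of its underside. Bystander.
- spatula: Green silicone spatula, 250 mm long (its x), lying behind the box, loose. Bystander.
- rolling_pin: Wooden rolling pin, 326 mm long (its x), diameter 44 mm, lying, loose. Origin under its middle. Bystander.
- soap_dish: Steel soap dish with a soap, 110 x 75 x 27 mm, loose. Origin at the centre of its underside. Bystander.
- tumbler: Steel tumbler, diameter 72 mm, 100 mm tall, loose, standing. Origin at the centre of its underside. Bystander.

How it is judged:
On the way, in this order (a step that is already met when the one before it is completed fails the run):
1. the dial has clicked in with its pointer facing the tall peg (horizontal distance between dial_mark and tall_peg below 0.008 m and velocity of joint dial between -0.05 and 0.05 rad/s), for 0.2 s.
2. with the dial there, the start button is pressed fully in (horizontal distance between dial_mark and tall_peg below 0.008 m and value of joint start above 0.005 m), for 0.05 s.
At the end, for the whole second after the job is handed in: The dial rests in the click at the tall peg (pointer point within 8 mm of the peg's axis in plan, about 7 degrees, not turning), the start button has been pressed in by more than 5 mm after that and is out again (less than 1 mm) (all of step 1 and value of joint start below 0.001 m); the robot touches nothing.
It fails at once if the start button is pressed while the dial is not at the tall peg (value of joint start above 0.003 m and not (horizontal distance between dial_mark and tall_peg below 0.012 m)).
It fails at once if the dial or the button is struck or leaned on with more than 60 N (contact force between any of the arm, the fingers and timer above 60 N).
It fails at once if a bystander is pushed, lifted or carried (more than 20 mm) (distance of any of katori, bottle, spatula, rolling_pin, soap_dish, tumbler from where it was at the start of the episode above 0.02 m).
It also fails if it takes over 45 s, if anything falls off the work surface, if the arm or the gripper's body presses on something with over 40 N, if the wrist force passes 120 N, or if a joint passes its speed limit or range.

### The arm

A 6-joint arm with a two-finger parallel gripper is mounted at the origin on the work surface. World frame = base frame: x ahead of the robot, y to its left, z up, the work surface at z = 0. Lengths are in m, angles in rad, forces in N, time in s.
With the tool pointing down it reaches from about 0.3 to 0.825 m from the base axis. Payload 5.4 kg.
Tool frame: the origin (TCP) lies at the very end of the fingers, on their centre line; the grasp point (between the pads) lies 19 mm behind it; z points along the fingers, y is the line along which they close (so a half turn about z gives the same grasp; the last joint's range is limited). The gripper opens to 92 mm and grips with 3 to 60 N. Pads are 20 mm wide; open, the fingers measure 128 mm over their backs; the gripper's body (75 mm by 189 mm) begins 69 mm behind the grasp point.
Start: joints at [-1.531, 0.158, 1.597, -0, 1.386, -0.21], TCP at [0.142, -0.557, 0.215] pointing down, gripper open.
Joint ranges: [-2.91, 2.91], [-0.94, 2.29], [0.18, 2.7], [-1.29, 4.43], [0.17, 2.64], [-3, 3]. Speed limits (rad/s): [2.57, 2.57, 3.14, 3.14, 3.14, 3.14].

### API

Orientations are given as a rotation vector (axis times angle).
In Python, from workcell import bot gives the robot as it stands. Calls block until the motion is done:
- bot.goto(position, orientation): joint-space move of the TCP to a pose.
- bot.line_to(position, rot=None, max_speed=0.15): straight line of the TCP; rot=None keeps the orientation; max_speed is the mean speed in m/s.
- bot.set_joints(angles): joint-space move.
- bot.set_gripper(opening, newtons=None): opening from 0.0 (shut) to 1.0 (fully open); newtons is the grip in N (None keeps the last); returns when the fingers have stopped.
- bot.hold(seconds).
- bot.inverse_kinematics(position, orientation): joint angles nearest the present ones, or None.
- bot.read_camera(name): name is "scene" or "side" or "wrist"; returns a dict with "pixels" (420x560x3 uint8, blue, green, red), "fx", "fy", "cx", "cy" (pixels), "R" (3x3) and "t" (3): a world point X has camera coordinates R X + t. Camera axes: x right, y down, z forward; pixel columns grow to the right and rows downward; lengths in m; the calibration is good to about 2 mm. A picture is of the moment at which its call begins. There is no depth.
A pose or a line that the arm cannot do raises bot.MotionError and nothing moves.
- bot.job_done(): hands the job in; it is judged then, once.
Readings, each from a call of its own:
- bot.current_clock(): time.
- bot.current_joints(): joint angles.
- bot.current_joint_vel(): joint speeds.
- bot.current_effort(): joint torques, N m.
- bot.current_ee_pos(): TCP position.
- bot.current_tool_rot(): TCP orientation.
- bot.current_contact_force(): force on the tool from outside, world axes, zero at the start.
- bot.current_ft_torque(): the same for the moment, N m.
- bot.current_opening(): opening from 0.0 (shut) to 1.0 (fully open).
- bot.current_grip_force(): force on a finger pad.
Only numpy, scipy, OpenCV 4.12 (cv2) and the standard library are available. Lean on these libraries where they do the work, as an engineer would, in place of code of your own. Each camera call takes 0.05 s, during which the arm holds its last target. There are 200 camera calls.

## Working session

There is one attempt and no reset: what is moved stays moved. The work goes in short steps, each a Python script; the robot and the scene stay as the last script left them, time stands still between calls to the robot, and variables do not carry over. Pictures are saved under pics/ and viewed, at most 10 in all, crops included, and the job is handed in when it is done.

```bash
mkdir -p pics; ls; cat > h.py <<'E'
import numpy as np, cv2
from workcell import bot
def ray(c,u,v,z):
    d=c["R"].T@np.array([(u-c["cx"])/c["fx"],(v-c["cy"])/c["fy"],1]); o=-c["R"].T@c["t"]
    return o+d*(z-o[2])/d[2]
def proj(c,X):
    p=c["R"]@np.asarray(X,float)+c["t"]; return np.array([c["fx"]*p[0]/p[2]+c["cx"],c["fy"]*p[1]/p[2]+c["cy"]])
E
python3 - <<'E'
from h import *
import pickle
ims={n:bot.read_camera(n) for n in("scene","side","wrist")}
pickle.dump(ims,open("ims.pkl","wb"))
for n,c in ims.items(): print(n,c["fx"],-c["R"].T@c["t"],c["R"][2])
cv2.imwrite("pics/scene.png",cv2.resize(ims["scene"]["pixels"],(800,600),interpolation=cv2.INTER_CUBIC))
cv2.imwrite("pics/side.png",cv2.resize(ims["side"]["pixels"],(800,600),interpolation=cv2.INTER_CUBIC))
print(bot.current_tool_rot(),bot.current_clock())
E
```

```text
pics
scene 462.50188728376156 [ 1.65832433 -0.13335893  0.90894809] [-0.79246271  0.1089466  -0.60011124]
side 512.9164528657994 [8.45925886e-04 1.16468444e+00 1.29967521e+00] [ 0.32896644 -0.65487325 -0.68038379]
wrist 370.9676658681557 [ 0.21933834 -0.53689751  0.38311899] [-0.27435041 -0.06775821 -0.95923964]
[-3.11568815e+00 -3.91152895e-01 -1.85175546e-04] 0.15
```

View pics/scene.png

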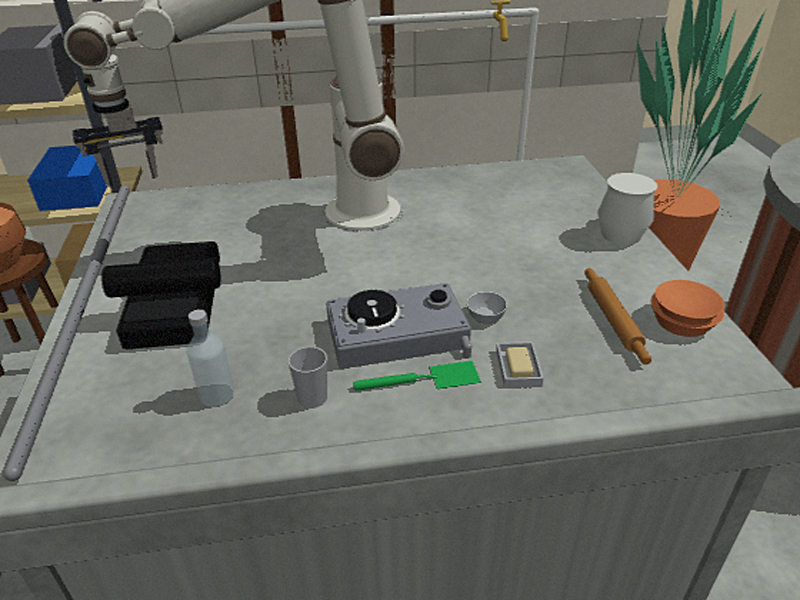

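View pics/side.png

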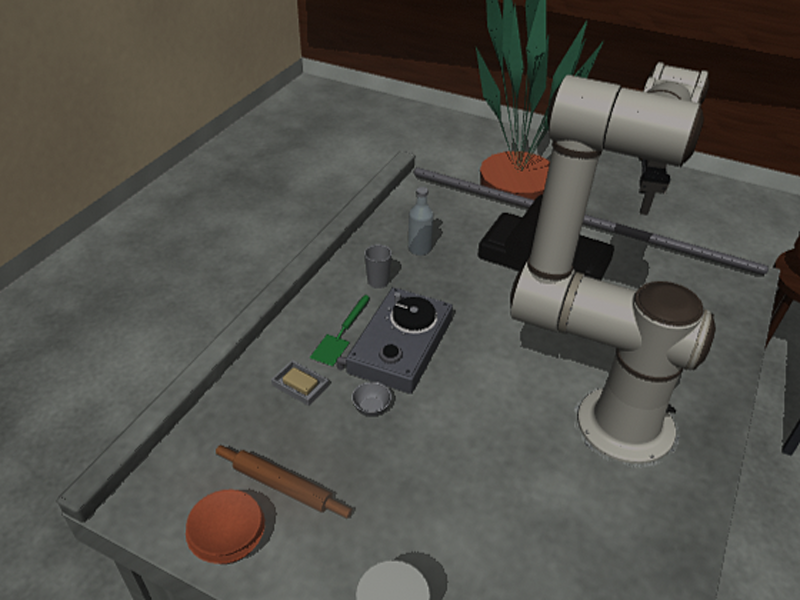

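The scene view shows the dial near (373,308), the button near (438,296) and the tall peg near (362,325). In the side view they are near (413,314), (391,352) and (397,296). Next I'll cast rays from these and look from above with the wrist camera.

```bash
python3 - <<'E'
from h import *
import pickle
ims=pickle.load(open("ims.pkl","rb"))
P={"scene":[(373,308),(438,296),(362,320)],"side":[(413,314),(391,351),(397,293)]}
for n in P:
    for (u,v),z in zip(P[n],(.084,.082,.088)): print(n,ray(ims[n],u*.7,v*.7,z).round(4))
c=ims["scene"]; d=ray(c,373*.7,308*.7,.084); b=ray(c,438*.7,296*.7,.082)
# wrist cam offset in the tool frame
from scipy.spatial.transform import Rotation as Ro
w=ims["wrist"]; T=Ro.from_rotvec(bot.current_tool_rot()).as_matrix()
print("cam in tool",T.T@(-w["R"].T@w["t"]-bot.current_ee_pos()), (T.T@w["R"].T)[:,2])
y=(b-d)[:2]; psi=np.arctan2(y[1],y[0])-np.pi/2; print("box yaw",psi,np.linalg.norm(y))
E
```

```text
scene [ 0.5707 -0.0335  0.084 ]
scene [0.5499 0.1078 0.082 ]
scene [ 0.6119 -0.0606  0.088 ]
side [ 0.5444 -0.0138  0.084 ]
side [0.5351 0.1198 0.082 ]
side [ 0.6117 -0.06    0.088 ]
cam in tool [ 0.07979504 -0.00030362 -0.16923737] [-2.82870816e-01 -7.97944988e-04  9.59157685e-01]
box yaw 0.14632610900848442 0.14282945345960435
```

```bash
python3 - <<'E'
from h import *
import pickle
p=bot.current_ee_pos(); bot.line_to([p[0],p[1],.30]); 
bot.set_gripper(0.0)
bot.goto([.58,.03,.27],[np.pi,0,0])
c=bot.read_camera("wrist"); pickle.dump(c,open("w1.pkl","wb"))
cv2.imwrite("pics/w1.png",cv2.resize(c["pixels"],(800,600),interpolation=cv2.INTER_CUBIC))
print(bot.current_ee_pos(),bot.current_clock(),bot.current_joints())
E
```

```text
[0.58006854 0.02920973 0.26999661] 4.8583 [-1.57523238e-01  1.41658732e-01  1.50662862e+00 -1.71466657e-04
  1.49328250e+00  1.41440394e+00]
```

View pics/w1.png

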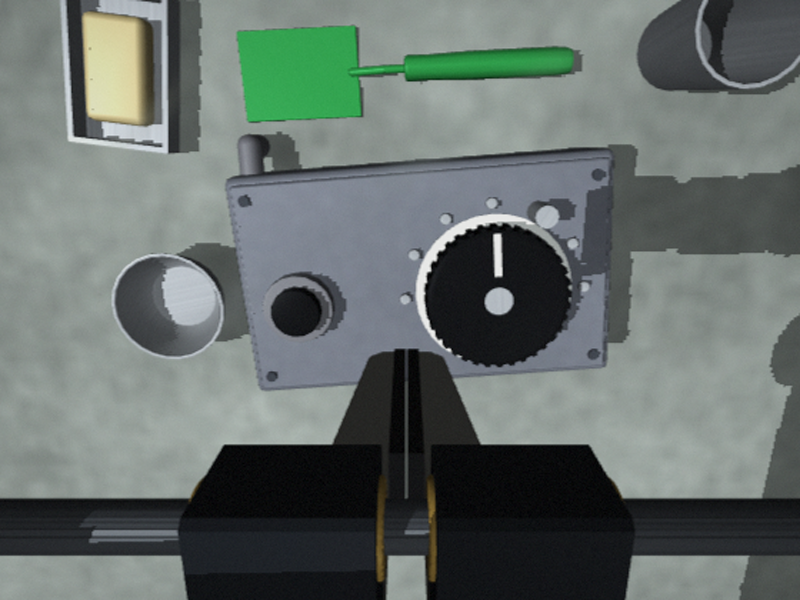

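The wrist view shows the dial centre at about (498,298) and the pointer at stud 0 (491,203). The tall peg top is at (547,216), the next stud to the right, so the click is -0.524. The button is at (297,311). Next I'll fit the stud circle.

```bash
python3 - <<'E'
from h import *
import pickle
from scipy.optimize import least_squares
c=pickle.load(open("w1.pkl","rb"))
S=[(585,286),(573,243),(491,203),(446,219),(415,255),(405,298)]; k=np.array([-3,-2,0,1,2,3])*np.pi/6
X=np.array([ray(c,u*.7,v*.7,.065)[:2] for u,v in S])
f=lambda q:(X-np.c_[q[0]+.066*np.cos(q[2]+k),q[1]+.066*np.sin(q[2]+k)]).ravel()
r=least_squares(f,[.56,-.03,.1]); print(r.x,np.abs(r.fun).max())
x,y,psi=r.x
ex=np.array([np.cos(psi),np.sin(psi)]);ey=np.array([-ex[1],ex[0]])
D=r.x[:2];print("button",D+.145*ey, ray(c,297*.7,311*.7,.082)); print("hub",ray(c,499*.7,301*.7,.084),"peg",ray(c,547*.7,216*.7,.088),D+.066*np.array([np.cos(psi-np.pi/6),np.sin(psi-np.pi/6)]))
for n in("white","tip"):pass
print("ptr",ray(c,498*.7,235*.7,.084)-ray(c,500*.7,276*.7,.084))
E
```

```text
[ 0.5500523  -0.03585818  0.07239691] 0.0008467359920828477
button [0.53956391 0.108762  ] [0.54184175 0.10681144 0.082     ]
hub [ 0.5495198  -0.03586643  0.084     ] peg [ 0.60964338 -0.06415415  0.088     ] [ 0.60944726 -0.06463731]
ptr [0.02866328 0.00272293 0.        ]
```

```bash
cat >> h.py <<'E'
from scipy.spatial.transform import Rotation as Ro
D=np.array([.5500,-.0359]); psi=.0724; BTN=np.array([.5405,.108])
def pose(a,r,z):  # fingertip on the dial at dial angle a; tool x points to the axis
    th=psi+np.pi+a
    return [D[0]+r*np.cos(th),D[1]+r*np.sin(th),z], (Ro.from_euler("z",psi+a)*Ro.from_rotvec([np.pi,0,0])).as_rotvec()
def look(name):
    c=bot.read_camera("wrist"); cv2.imwrite(name,cv2.resize(c["pixels"],(800,600),interpolation=cv2.INTER_CUBIC)); return c
E
python3 - <<'E'
from h import *
a0=np.radians(17); r=.038
p,q=pose(a0,r,.12); bot.goto(p,q)
p[2]=.088; bot.line_to(p,q,.06); f0=bot.current_contact_force(); print("f0",f0,bot.current_clock())
z=.088
while z>.079:
    z-=.0005; p[2]=z; bot.line_to(p,q,.03); f=bot.current_contact_force()-f0
    if abs(f[2])>1: print(z,f,bot.current_ee_pos()[2])
    if abs(f[2])>7: break
print(bot.current_clock(),bot.current_ee_pos())
E
```

```text
f0 [ 0.18598524 -0.96591391 -0.23286324] 6.3
0.08399999999999999 [-1.85362393  1.38428316  3.37675618] 0.08434678747190333
0.08349999999999999 [-3.31453819  0.90557331  9.02719382] 0.08429233084218507
8.55 [ 0.51470514 -0.04973116  0.08429233]
```

```bash
python3 - <<'E'
from h import *
for d in range(13,-14,-4):
    p,q=pose(np.radians(d),.038,.0833); bot.line_to(p,q,.04)
    print(d,bot.current_contact_force().round(2),bot.current_clock())
p,q=pose(np.radians(-13),.038,.12); bot.line_to(p,q,.08)
bot.goto([.58,.03,.27],[np.pi,0,0]); look("pics/w2.png"); print(bot.current_clock())
E
```

```text
13 [-2.64 -1.8   6.61] 8.8
9 [-2.13 -1.28  6.66] 9.05
5 [-1.7  -0.63  5.51] 9.3
1 [-2.   -0.15  6.32] 9.55
-3 [-1.05  0.35  6.63] 9.8
-7 [-1.9   1.24  6.1 ] 10.05
-11 [-1.67  0.63  6.56] 10.3
11.6917
```

View pics/w2.png

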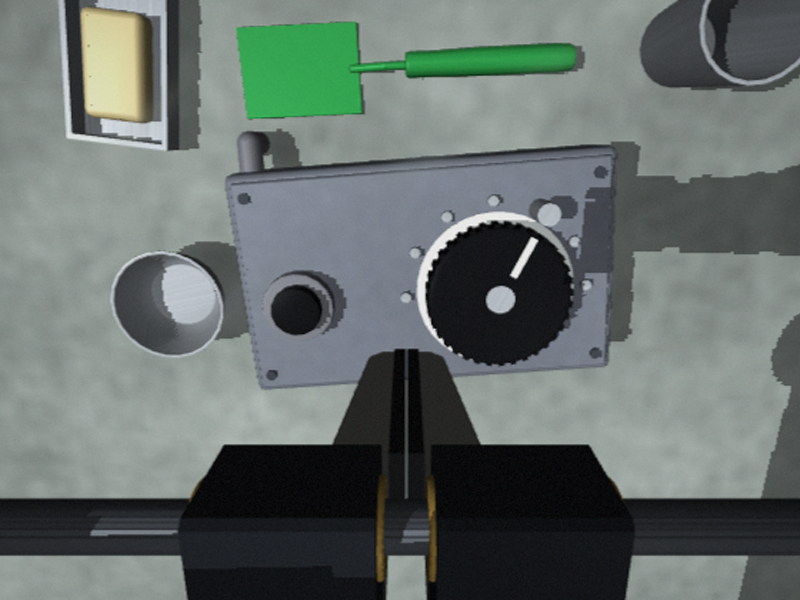

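The pointer now faces the peg: from the hub (501,299) it runs along (36,-61), against (48,-86) to the peg, so about 30.5° against 29.2°. Next is the button press.

```bash
python3 - <<'E'
from h import *
q=[np.pi,0,0]; p=[*BTN,.12]; bot.goto(p,q); p[2]=.085; bot.line_to(p,q,.06); f0=bot.current_contact_force()
z=.083
while z>.072:
    z-=.0007; p[2]=z; bot.line_to(p,q,.03); f=(bot.current_contact_force()-f0)[2]; e=bot.current_ee_pos()[2]
    print(round(z,4),round(f,2),round(e,4))
    if f>14: break
bot.hold(.2); print(bot.current_contact_force()-f0,bot.current_ee_pos())
p[2]=.12; bot.line_to(p,q,.06); bot.goto([.58,.03,.27],q); look("pics/w3.png"); print(bot.current_clock(),bot.current_contact_force())
E
```

```text
0.0823 1.28 0.0825
0.0816 2.73 0.0819
0.0809 2.27 0.0811
0.0802 3.15 0.0803
0.0795 3.38 0.0796
0.0788 3.96 0.0789
0.0781 3.95 0.0782
0.0774 5.84 0.0775
0.0767 5.53 0.0768
0.076 7.02 0.0764
0.0753 11.2 0.0763
0.0746 15.42 0.0762
[-3.6431672   0.96109978 15.02243282] [0.54076183 0.10803275 0.07620535]
18.0333 [ 0.05684849  0.50048313 -0.25947559]
```

View pics/w3.png

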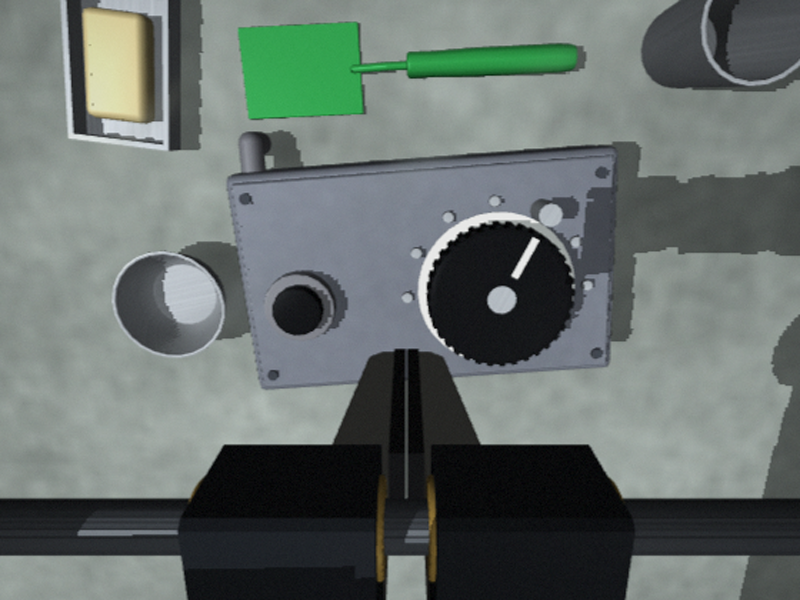

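The button hit its end stop, with the force rising sharply at z≈0.076, and it's out again at (297,309). The pointer still faces the peg at (550,214), and the arm is clear.

```bash
python3 -c "
from h import *
print(bot.job_done())"
```

```text
the job is handed in; nothing more can be done
None
```

I turned the dial one click clockwise (-0.524 rad) to face the tall peg, pressed the start button to its stop and let it spring back out, then handed the job in at about 18 s with the arm clear; no verdict came back.

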